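# Add the temperature logger to the unlatched transport case and snap it shut

### The job

Two cold-transport cases stand on the bench: one is packed and its lid is latched, the other has a lid that is only resting on its catch (give the lids a light tug to tell, but do not force the latched one open). Swing the unlatched lid upright, pluck the plain straight dome-topped logger out of the pocket tray, and set it down gently inside that case without dropping it. Then close the lid and press it down until the catch snaps, leaving the wide-headed probe loggers in their pockets.

Things in the scene. Friction and masses are not known exactly. Their poses are not given: they have to be found in the camera images.
- case_1: Insulated transport case, grey, 170 mm (its x) by 180 mm (its y) by 85 mm high to the rim, walls 8 mm, fixed on the bench. Origin: centre of its underside; x points from its front (catch side, towards the robot) to its hinge side, z up. This is the case still to be completed; its lid starts unlatched.
- case_1_floor (a point): Middle of the free floor inside case_1, 40 mm in front of the case's centre, on a flat white cold plate 22 mm above the bench; axes as the case. Free floor: 37 mm to the front wall, 57 mm to the pack, 80 mm either way in y. Behind it, against the hinge side, stands a cardboard pack 30 mm high.
- case_1_lid (a joint): Lid of case_1, 18 mm thick, hinged along the far (+x) rim: angle in rad, 0 fully down, positive as its front edge rises, stop at 1.75. The stiff hinge holds the lid at any angle; about 4 N at the bar swings it up. Snapped, it reads under 0.01 and a tug does not lift it; unlatched, it stands about 0.07 to 0.1 rad proud.
- case_1_catch_mid (a point): Middle of the sprung black catch, 34 mm wide, that hangs from the lid's front edge. Pressing the lid fully down (about 15 N at the bar, over the last 13 mm of its front edge) snaps it under a lip on the case. Not snapped, it rests on the lip. Nothing else is to be done to it.
- case_1_bar (a point): Middle of the black grip bar on the lid of case_1: round bar 12 mm thick, straight for 90 mm along the case's y, on two end posts, its axis 36 mm above the lid's top (free height under it 30 mm), 125 mm in front of the hinge axis and 54 mm above it when the lid is down. Moves with the lid.
- case_1_hinge (a point): Middle of the hinge axis of case_1's lid; the axis runs along the case's y.
- case_2: Insulated transport case, grey, 170 mm (its x) by 180 mm (its y) by 85 mm high to the rim, walls 8 mm, fixed on the bench. Origin: centre of its underside; x points from its front (catch side, towards the robot) to its hinge side, z up. This is the packed case; its lid starts latched and is to stay so. Same shape as case_1.
- case_2_lid (a joint): Lid angle of case_2 in rad, as for case_1: starts latched at 0.
- case_2_bar (a point): Middle of the grip bar on the lid of case_2, as on case_1.
- tray: White pocket tray, 118 mm (x) by 172 mm (y), 24 mm high, fixed. Origin: centre of its underside. Six round pockets 24 mm wide and 16 mm deep at x = -27.5 and 27.5 mm, y = -55, 0 and 55 mm; four hold loggers, two are empty.
- logger: The logger to be taken: plain steel capsule, straight sides 22 mm in diameter with a domed top, 46 mm tall, about 60 g. Origin: centre of its foot, z up. It stands in a pocket with 30 mm above the tray's top. The neighbours' heads leave 27 mm or more free beside it.
- probe_1: A wide-headed probe logger, to be left in its pocket: steel stem 21 mm in diameter, 20 mm long, under a flat grey head 34 mm in diameter and 12 mm thick; 32 mm tall. Origin: centre of its foot.
- probe_2: Another wide-headed probe logger, to be left in its pocket.
- probe_3: Another wide-headed probe logger, to be left in its pocket.

How it is judged:
On the way, in this order (a step that is already met when the one before it is completed fails the run):
1. the unlatched lid (case_1) is swung up by more than 0.8 rad (value of joint case_1_lid above 0.8 rad), for 0.2 s.
2. the plain logger is lifted out of its pocket (moved by more than 30 mm) (distance of logger from where it was at the start of the episode above 0.03 m and contact force between the fingers and logger above 0.2 N), for 0.2 s.
3. the plain logger rests inside case_1, let go (x of logger in the frame of case_1 between -0.08 and 0.08 m and y of logger in the frame of case_1 between -0.085 and 0.085 m and z of logger in the frame of case_1 between 0.015 and 0.08 m and contact force between the fingers and logger below 0.05 N and linear speed of logger below 0.05 m/s), for 0.2 s.
At the end, for the whole second after the job is handed in: The plain logger lies or stands at rest inside case_1 (within its walls), that case's lid is down and snapped (under 0.015 rad), case_2's lid is still latched (under 0.015 rad), and each probe logger is within 10 mm of where it started, in its pocket (x of logger in the frame of case_1 between -0.08 and 0.08 m and y of logger in the frame of case_1 between -0.085 and 0.085 m and z of logger in the frame of case_1 between 0.015 and 0.08 m and value of joint each of case_1_lid, case_2_lid below 0.015 rad and linear speed of logger below 0.02 m/s and contact force between the fingers and logger below 0.05 N and distance of each of probe_1, probe_2, probe_3 from where it was at the start of the episode below 0.01 m); the robot touches nothing.
It fails at once if the logger is dropped: falling free faster than 0.8 m/s (a drop of about 33 mm) (linear speed of logger above 0.8 m/s and contact force between anything else and logger below 0.05 N).
It fails at once if the latched lid of case_2 is forced open (past 0.05 rad) (value of joint case_2_lid above 0.05 rad).
It fails at once if a probe logger is taken out of its pocket (moved by more than 25 mm) (distance of any of probe_1, probe_2, probe_3 from where it was at the start of the episode above 0.025 m).
It also fails if it takes over 72 s, if anything falls off the work surface, if the arm or the gripper's body presses on something with over 40 N, if the wrist force passes 120 N, or if a joint passes its speed limit or range.

### The arm

A 6-joint arm with a two-finger parallel gripper is mounted at the origin on the work surface. World frame = base frame: x ahead of the robot, y to its left, z up, the work surface at z = 0. Lengths are in m, angles in rad, forces in N, time in s.
With the tool pointing down it reaches from about 0.3 to 0.875 m from the base axis. Payload 6.4 kg.
Tool frame: the origin (TCP) lies at the very end of the fingers, on their centre line; the grasp point (between the pads) lies tcp_to_grasp behind it (tcp_to_grasp is the distance from the TCP to the grasp point, in m); z points along the fingers, y is the direction in which the jaws open and shut (so a half turn about z gives the same grasp; the last joint's range is limited). The gripper opens to 85 mm and grips with 20 to 120 N. Pads are 22 mm wide; open, the fingers measure 114 mm over their backs; the gripper's body (76 mm by 85 mm) begins 54 mm behind the grasp point. The pads swing forward as they close: fully open they stand 13 mm farther back than shut.
Start: joints at [-1.472, 0.181, 1.607, -0, 1.354, -0.206], TCP at [0.173, -0.549, 0.231] pointing down, gripper open.
Joint ranges: [-2.99, 2.99], [-0.89, 2.07], [0.3, 2.58], [-1.14, 4.28], [0, 2.63], [-3.12, 3.12]. Speed limits (rad/s): [2.57, 2.57, 3.01, 3.14, 3.14, 3.14].

### API

Orientations are given as a unit quaternion [w, x, y, z].
In Python, from bench import get_obs, camera, hand_in, tcp_to_grasp gives the robot as it stands.
- The arm moves only by the shell command python3 -m inch 'ROWS' [OPENING]. ROWS is JSON, a list of rows, each an object with "delta_pos": the shift along the tool's x, y, z in cm, a list of three; "rotation": the turn, a rotation vector about the tool's x, y, z in rad, a list of three. In form: [{"delta_pos": [x, y, z], "rotation": [rx, ry, rz]}, ...]. A call has 1 to 10 rows; each row shifts and turns the commanded pose from where the row before left it, along the tool's axes as they then stand; what a row does not reach is not made up. A row lasts 1/10 s, in which the tool goes at most 50 mm and 8.59 degrees, less where a joint would pass 70% of its speed; a pose out of reach is approached as far as the arm can. A call is refused whole if a number of a shift passes 5 or a number of a turn 0.15, either way. A call with a gripper value outside its range is refused whole. OPENING is the finger opening in cm, from 0 to 8.54, set as the call begins (- or left out, the last holds). The fingers move at their own pace and stop on an object; the grip force is fixed at half the most. Time passes only in rows, so rows that do not move let the fingers close. It gives the time, the measured TCP pose, the force and the opening at its end, in the units of the state.
- get_obs(): the state, without advancing time (a new reading comes with each control period).
- camera(name): name is "side" or "top" or "wrist"; returns a dict with "color" (384x512x3 uint8, red, green, blue), "vfov" (degrees; the focal length in pixels is half the picture's height over the tangent of half this angle, whatever the lens; pixels are square), "cx", "cy" (the principal point, pixels), "eye" and "orientation" of the camera in the world; the wrist camera has in their place "T_tool_cam" (4x4, takes a point from camera to tool coordinates, whose origin is the TCP and whose axes are the flange's). Camera axes: x right, y down, z forward; pixel columns grow to the right and rows downward; lengths in m; the calibration is good to about 2 mm. A picture is of the moment at which its call begins: read the wrist's pose just before it. There is no depth.
- hand_in(): hands the job in, once; it reports no verdict.
The state is a dict: "time_s": time; "q": joint angles; "dq": joint speeds; "joint_efforts": joint torques, N m; "eef_pos": TCP position; "eef_rot": TCP orientation; "wrist_force": force on the tool from outside, world axes, zero at the start; "torque": the same for the moment, N m; "opening": opening from 0.0 (shut) to 1.0 (fully open).
Only numpy, scipy, OpenCV 4.12 (cv2) and the standard library are available. Lean on these libraries where they do the work, as an engineer would, in place of code of your own. Each camera call takes 0.05 s, during which the arm holds its last target.

## Working session

There is one attempt and no reset: what is moved stays moved. The work goes in short steps, Python scripts to look and compute and a shell command to move; the robot and the scene stay as the last step left them, time stands still between calls to the robot, and variables do not carry over. Pictures are saved under pics/ and viewed, and the job is handed in when it is done.

```bash
mkdir -p pics; ls
python3 - <<'E'
from bench import *
import cv2,json
o=get_obs();print(o);print(tcp_to_grasp)
for n in("side","top","wrist"):
    c=camera(n);cv2.imwrite(f"pics/{n}0.png",c["color"][...,::-1])
    print(n,{k:v for k,v in c.items() if k!="color"})
E
```

```text
pics
{'time_s': 0.0, 'q': array([-1.47228112e+00,  1.81514841e-01,  1.60797683e+00, -1.88731285e-05,
        1.35380335e+00, -2.06335599e-01]), 'dq': array([ 0.00138629, -0.00011353,  0.00047358,  0.00011168,  0.00067951,
       -0.00080775]), 'joint_efforts': array([-4.40492313e-04, -4.44876373e+01, -3.51337552e+01, -2.23522425e-04,
        9.15024604e-03, -3.37586556e-06]), 'eef_pos': array([ 0.17252422, -0.54794444,  0.23041395]), 'eef_rot': array([-8.50442764e-04,  9.88405055e-01,  1.51837817e-01,  3.66650636e-05]), 'wrist_force': array([-0.48123476, -0.12215485,  0.20987703]), 'torque': array([0.05230574, 0.00624075, 0.00391386]), 'opening': 1.0040678330765254}
0.0187
side {'vfov': 46.43172061920344, 'cx': 257.8929567737813, 'cy': 184.4555022910295, 'eye': array([ 0.39337266, -0.83187684,  0.725904  ]), 'orientation': array([-0.4489974 ,  0.89177272, -0.05321339,  0.01763747])}
top {'vfov': 52.27112601119693, 'cx': 250.52117163132098, 'cy': 202.22041853035716, 'eye': array([0.39838032, 0.01371213, 0.99139285]), 'orientation': array([-0.0370596 ,  0.71039373, -0.70213824,  0.03113249])}
wrist {'vfov': 70.07463257109175, 'cx': 252.52046919066967, 'cy': 188.62733942533617, 'T_tool_cam': array([[ 9.31401840e-04, -9.62589163e-01, -2.70963533e-01,
         6.86081711e-02],
       [ 9.99999353e-01,  1.07335086e-03, -3.75676620e-04,
         3.45080581e-04],
       [ 6.52461184e-04, -2.70963008e-01,  9.62589540e-01,
        -1.42657712e-01],
       [ 0.00000000e+00,  0.00000000e+00,  0.00000000e+00,
         1.00000000e+00]])}
```

View pics/top0.png

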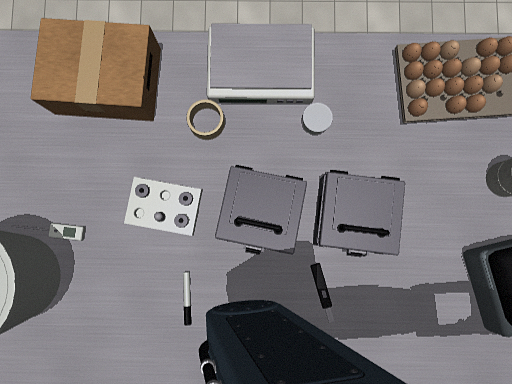

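View pics/side0.png

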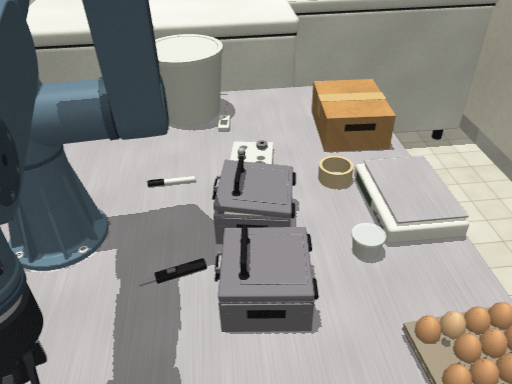

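View pics/wrist0.png

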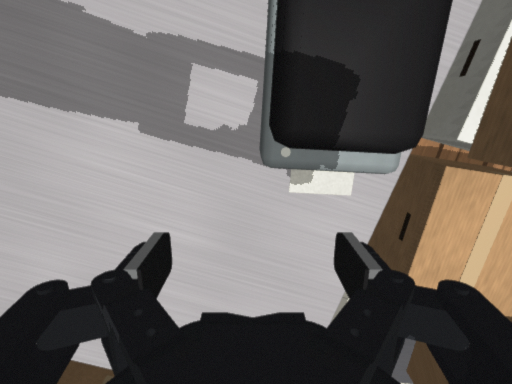

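```bash
cat > h.py <<'E'
import numpy as np,cv2
from scipy.spatial.transform import Rotation as R
from bench import *
def rot(q): return R.from_quat([q[1],q[2],q[3],q[0]]).as_matrix()
def campose(c):
    if "T_tool_cam" in c:
        o=get_obs();T=np.eye(4);T[:3,:3]=rot(o["eef_rot"]);T[:3,3]=o["eef_pos"];T=T@c["T_tool_cam"];return T[:3,:3],T[:3,3]
    return rot(c["orientation"]),np.array(c["eye"])
def foc(c): return 192/np.tan(np.radians(c["vfov"]/2))
def px2z(c,u,v,z,P=None):
    Rm,e=P or campose(c);d=Rm@np.array([(u-c["cx"])/foc(c),(v-c["cy"])/foc(c),1]);return e+d*(z-e[2])/d[2]
def proj(c,p,P=None):
    Rm,e=P or campose(c);q=Rm.T@(np.array(p)-e);return np.array([c["cx"]+foc(c)*q[0]/q[2],c["cy"]+foc(c)*q[1]/q[2]])
def crop(c,u0,v0,u1,v1,s,name):
    im=c["color"][v0:v1,u0:u1,::-1];cv2.imwrite("pics/"+name,cv2.resize(im,None,fx=s,fy=s,interpolation=cv2.INTER_CUBIC))
E
python3 - <<'E'
import cv2
i=cv2.imread("pics/top0.png");cv2.imwrite("pics/t1.png",cv2.resize(i[155:265,205:415],None,fx=3.8,fy=3.8,interpolation=2))
cv2.imwrite("pics/t2.png",cv2.resize(i[165:245,115:210],None,fx=7,fy=7,interpolation=2))
i=cv2.imread("pics/side0.png");cv2.imwrite("pics/s1.png",cv2.resize(i[135:335,205:325],None,fx=3,fy=3,interpolation=2))
E
```

```text
(no output)
```

View pics/t1.png

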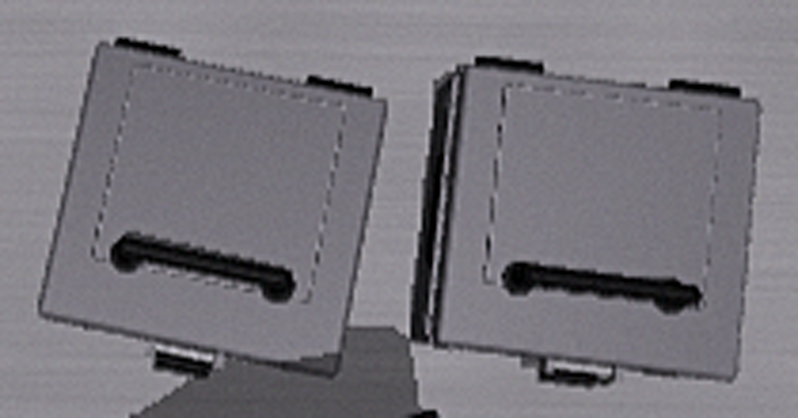

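View pics/t2.png

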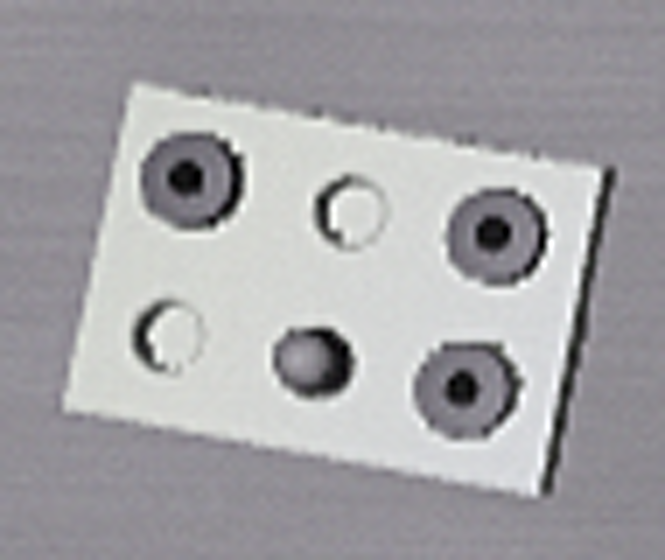

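View pics/s1.png

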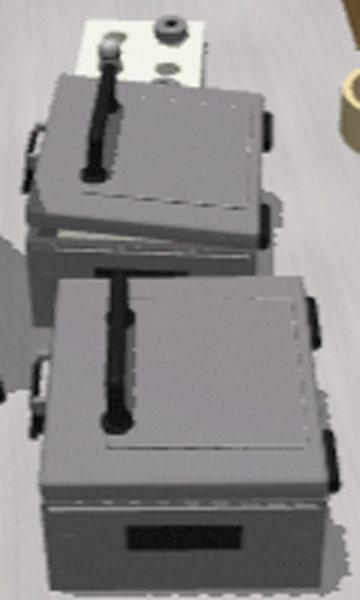

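Run:
```python
from h import *
from scipy.optimize import least_squares
t=camera("top");s=camera("side")
T=lambda u,v:(205+u/3.8,155+v/3.8)
S=lambda u,v:(205+u/3,135+v/3)
def model(p,l):  # l in hinge frame: (-dx, y, z)
    x,y,th,a=p[:4]; 
    c,si=np.cos(a),np.sin(a)
    X,Y,Z=l; X,Z=X*c+Z*si, -X*si+Z*c   # front X negative -> rises
    X+=0.085; Z+=0.085
    return np.array([x+X*np.cos(th)-Y*np.sin(th),y+X*np.sin(th)+Y*np.cos(th),Z])
L=0.17
lab=[(0,.09,.018),(0,-.09,.018),(-L,.09,.018),(-L,-.09,.018),(-.125,.045,.054),(-.125,-.045,.054)]
def fit(tp,sp):
    obs=[(t,l,T(*q)) for l,q in zip(lab,tp) if q]+[(s,l,S(*q)) for l,q in zip(lab,sp) if q]
    f=lambda p:np.concatenate([proj(c,model(p,l))-np.array(q) for c,l,q in obs])
    r=least_squares(f,[.4,0,-.1,.05],loss="soft_l1");print(np.round(r.x,4),np.round(f(r.x).reshape(-1,2),1).tolist());return r.x
p1=fit([(98,42),(387,100),(40,315),(337,378),(125,240),(285,282)],[(265,97),(262,235),(62,75),(30,212),None,None])
p2=fit([(465,65),(762,100),(440,340),(737,380),(515,272),(690,294)],[(303,277),(325,485),(58,280),(45,487),None,None])
for p in(p1,p2):print("bar",model(p,(-.125,0,.054)),"end",model(p,(-.125,.045,.054)),"hinge",model(p,(0,0,0)))
# tray
Q=lambda u,v:(115+u/7,165+v/7)
cs=[(135,85),(607,165),(545,493),(65,410)]
P=[px2z(t,*Q(*q),.024) for q in cs];print(np.round(P,4),np.mean(P,0))
print([np.linalg.norm(P[i]-P[(i+1)%4]) for i in range(4)])
for n,q,z in(("probe a",(187,178),.04),("probe b",(493,232),.04),("probe c",(460,388),.04),("logger",(314,361),.045)):print(n,px2z(t,*Q(*q),z))
```

```text
[ 0.4686 -0.0042 -0.1929  0.0675] [[0.3, -1.3], [1.0, -0.9], [-0.6, -0.8], [0.4, -0.8], [0.6, 1.5], [-0.6, -1.0], [-0.3, -1.4], [-1.0, -0.2], [-1.1, -0.1], [-2.2, 0.2]]
[ 0.4642 -0.2345 -0.117  -0.0174] [[0.5, -1.3], [0.8, -0.6], [-1.4, 0.2], [-0.0, -0.0], [4.5, 0.6], [-0.2, 0.2], [0.1, -0.9], [1.0, -0.9], [-0.3, -0.1], [-2.8, 0.1]]
bar [0.43322075 0.00270493 0.147313  ] end [0.44184876 0.04687004 0.147313  ] hinge [ 0.55204513 -0.02050836  0.085     ]
bar [ 0.42352119 -0.22975816  0.13681818] end [ 0.42877465 -0.18506587  0.13681818] hinge [ 0.54858027 -0.24445854  0.085     ]
[[0.5518 0.3143 0.024 ]
 [0.5248 0.1446 0.024 ]
 [0.4081 0.1636 0.024 ]
 [0.4353 0.3344 0.024 ]] [0.47997719 0.23924254 0.024     ]
[np.float64(0.17191326677800425), np.float64(0.11826737698590682), np.float64(0.17296719546116174), np.float64(0.11820783995683026)]
probe a [0.51647069 0.28974801 0.04      ]
probe b [0.49863353 0.18174403 0.04      ]
probe c [0.443939  0.1917043 0.04     ]
logger [0.45246349 0.2417054  0.045     ]
```

```bash
cat >> h.py <<'E'
def Ryaw(a,tilt=0):
    # tool x at world angle a, z down; tilt: rotation about tool x afterwards
    x=np.array([np.cos(a),np.sin(a),0]);z=np.array([0,0,-1.]);y=np.cross(z,x)
    return np.stack([x,y,z],1)@R.from_rotvec([tilt,0,0]).as_matrix()
def plan(p1,R1,n,p0=None,R0=None):
    o=get_obs()
    p0=o["eef_pos"] if p0 is None else np.array(p0);R0=rot(o["eef_rot"]) if R0 is None else R0
    w=R.from_matrix(R0.T@R1).as_rotvec();dp=(np.array(p1)-p0)/n
    for i in range(n):
        Ri=R0@R.from_rotvec(w*i/n).as_matrix();print("d",np.round(Ri.T@dp*100,2).tolist(),"r",np.round(w/n,4).tolist())
E
python3 - <<'E'
from h import *
plan([.433,.003,.27],Ryaw(1.378),14)
E
```

```text
d [2.96, -3.2, -0.28] r [-0.0, -0.0, -0.0767]
d [3.19, -2.96, -0.28] r [-0.0, -0.0, -0.0767]
d [3.41, -2.71, -0.28] r [-0.0, -0.0, -0.0767]
d [3.61, -2.44, -0.28] r [-0.0, -0.0, -0.0767]
d [3.78, -2.16, -0.28] r [-0.0, -0.0, -0.0767]
d [3.94, -1.86, -0.28] r [-0.0, -0.0, -0.0767]
d [4.07, -1.55, -0.28] r [-0.0, -0.0, -0.0767]
d [4.18, -1.24, -0.28] r [-0.0, -0.0, -0.0767]
d [4.26, -0.91, -0.28] r [-0.0, -0.0, -0.0767]
d [4.32, -0.58, -0.28] r [-0.0, -0.0, -0.0767]
d [4.35, -0.25, -0.28] r [-0.0, -0.0, -0.0767]
d [4.35, 0.08, -0.28] r [-0.0, -0.0, -0.0767]
d [4.33, 0.41, -0.28] r [-0.0, -0.0, -0.0767]
d [4.29, 0.75, -0.28] r [-0.0, -0.0, -0.0767]
```

```bash
python3 -m inch '[{"delta_pos":[3.0,-3.2,-0.5],"rotation":[0,0,-0.077]},{"delta_pos":[3.2,-3.0,-0.5],"rotation":[0,0,-0.077]},{"delta_pos":[3.4,-2.7,-0.5],"rotation":[0,0,-0.077]},{"delta_pos":[3.6,-2.4,-0.5],"rotation":[0,0,-0.077]},{"delta_pos":[3.8,-2.2,-0.5],"rotation":[0,0,-0.077]},{"delta_pos":[3.9,-1.9,-0.5],"rotation":[0,0,-0.077]},{"delta_pos":[4.1,-1.5,-0.5],"rotation":[0,0,-0.077]},{"delta_pos":[4.2,-1.2,-0.5],"rotation":[0,0,-0.077]},{"delta_pos":[4.3,-0.9,0],"rotation":[0,0,-0.077]},{"delta_pos":[4.3,-0.6,0],"rotation":[0,0,-0.077]}]' 8.0
python3 -m inch '[{"delta_pos":[4.3,-0.3,0],"rotation":[0,0,-0.077]},{"delta_pos":[4.3,0.1,0],"rotation":[0,0,-0.077]},{"delta_pos":[4.3,0.4,0],"rotation":[0,0,-0.077]},{"delta_pos":[4.3,0.8,0],"rotation":[0,0,-0.077]},{"delta_pos":[0,0,0],"rotation":[0,0,0]},{"delta_pos":[0,0,0],"rotation":[0,0,0]},{"delta_pos":[0,0,0],"rotation":[0,0,0]}]' 8.0
python3 - <<'E'
from h import *
w=camera("wrist");cv2.imwrite("pics/w1.png",w["color"][...,::-1])
print(proj(w,[.433,.003,.148]),proj(w,[.442,.047,.148]),proj(w,[.4245,-.0415,.148]))
E
```

```text
time_s: 1.25
eef_pos: [0.3595, -0.1524, 0.2717]
eef_rot: [0.001, 0.858, 0.513, 0.0]
wrist_force: [0.8, 0.1, 0.2]
opening: 0.936
time_s: 1.95
eef_pos: [0.4321, 0.0022, 0.2711]
eef_rot: [-0.0, 0.771, 0.637, -0.0]
wrist_force: [0.1, -1.2, 0.4]
opening: 0.934
[253.14531633 181.19971972] [253.77538746 135.65671266] [253.12822921 223.22687552]
```

View pics/w1.png

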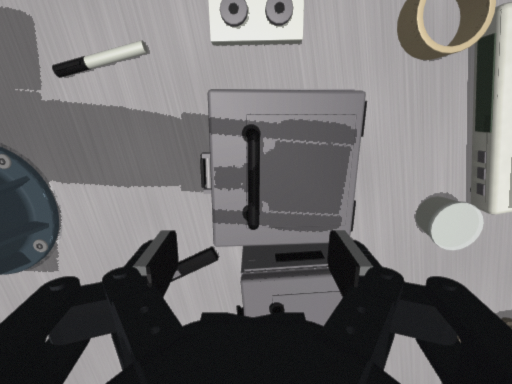

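```bash
python3 -m inch '[{"delta_pos":[0.1,0.1,4],"rotation":[0,0,0]},{"delta_pos":[0,0,4],"rotation":[0,0,0]},{"delta_pos":[0,0,3],"rotation":[0,0,0]},{"delta_pos":[0,0,1.5],"rotation":[0,0,0]},{"delta_pos":[0,0,1.0],"rotation":[0,0,0]},{"delta_pos":[0,0,0],"rotation":[0,0,0]},{"delta_pos":[0,0,0],"rotation":[0,0,0]}]' 4.5
python3 - <<'E'
from h import *
w=camera("wrist");cv2.imwrite("pics/w2.png",w["color"][...,::-1])
t=camera("side");crop(t,180,120,330,340,2.5,"s2.png")
E
```

```text
time_s: 2.7
eef_pos: [0.4341, 0.0028, 0.1371]
eef_rot: [0.0, 0.771, 0.637, 0.0]
wrist_force: [0.7, 0.0, -0.2]
opening: 0.53
```

View pics/w2.png

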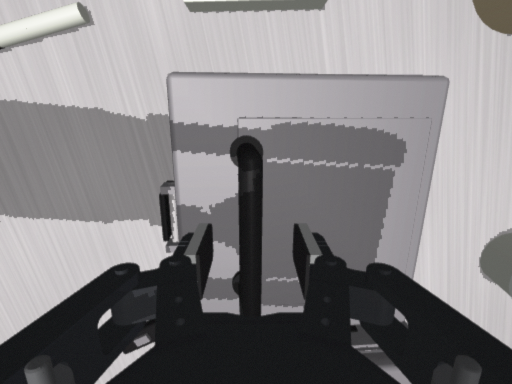

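View pics/s2.png

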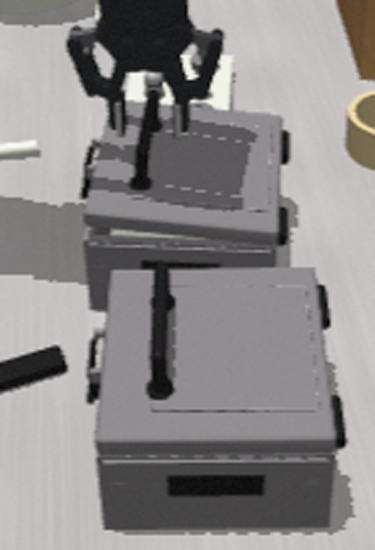

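```bash
python3 -m inch '[{"delta_pos":[0,0,0.7],"rotation":[0,0,0]},{"delta_pos":[0,0,0],"rotation":[0,0,0]}]'
python3 -m inch '[{"delta_pos":[0,0,0],"rotation":[0,0,0]},{"delta_pos":[0,0,0],"rotation":[0,0,0]},{"delta_pos":[0,0,0],"rotation":[0,0,0]},{"delta_pos":[0,0,0],"rotation":[0,0,0]},{"delta_pos":[0,0,0],"rotation":[0,0,0]}]' 0.6
cat > lid.py <<'E'
from h import *
import sys
H=np.array([.552,-.0205,.085]);U=np.array([np.cos(.193),-np.sin(.193),0])
def bar(a): return H+U*(-.125*np.cos(a)+.054*np.sin(a))+np.array([0,0,.125*np.sin(a)+.054*np.cos(a)])
def tcp(a,t,off=0): 
    Rm=Ryaw(1.378,t);return bar(a)+Rm[:,2]*.0187,Rm
E
python3 - <<'E'
from lid import *
o=get_obs();print(o["eef_pos"],o["q"],o["wrist_force"])
aa=np.linspace(.08,1.3,21);p0,_=tcp(.08,0)
print(p0)
d=o["eef_pos"]-p0
prev=None
for i,a in enumerate(aa):
    t=.5*i/20
    p,Rm=tcp(a,t)
    if prev is not None: print(round(a,2),np.round(prev[1].T@(p-prev[0])*100,2).tolist(),"r .025",np.round(p,3))
    prev=(p,Rm)
E
```

```text
time_s: 3.0
eef_pos: [0.4333, 0.0037, 0.1289]
eef_rot: [-0.0, 0.77, 0.638, -0.0]
wrist_force: [0.0, 0.0, -1.2]
opening: 0.528
time_s: 3.5
eef_pos: [0.4328, 0.0038, 0.1291]
eef_rot: [-0.001, 0.77, 0.638, -0.001]
wrist_force: [-5.4, 1.4, 3.1]
opening: 0.118
[0.43280074 0.00375786 0.12912987] [-2.66881459e-01 -1.61976807e-02  2.04342783e+00 -1.22099813e-04
  1.11612267e+00 -7.89580324e-02] [-5.43859807  1.36105981  3.12833265]
[0.43394848 0.00257112 0.13011663]
0.14 [-0.0, 0.36, -0.72] r .025 [0.438 0.002 0.137]
0.2 [-0.0, 0.39, -0.71] r .025 [0.442 0.001 0.144]
0.26 [-0.0, 0.42, -0.69] r .025 [0.446 0.    0.151]
0.32 [-0.0, 0.44, -0.67] r .025 [ 0.451 -0.001  0.157]
0.38 [-0.0, 0.46, -0.66] r .025 [ 0.456 -0.002  0.163]
0.45 [-0.0, 0.49, -0.64] r .025 [ 0.461 -0.003  0.169]
0.51 [-0.0, 0.51, -0.62] r .025 [ 0.467 -0.004  0.174]
0.57 [-0.0, 0.53, -0.6] r .025 [ 0.473 -0.005  0.179]
0.63 [-0.0, 0.55, -0.58] r .025 [ 0.48  -0.006  0.184]
0.69 [-0.0, 0.57, -0.55] r .025 [ 0.487 -0.008  0.188]
0.75 [-0.0, 0.59, -0.53] r .025 [ 0.494 -0.009  0.192]
0.81 [-0.0, 0.61, -0.51] r .025 [ 0.501 -0.01   0.195]
0.87 [-0.0, 0.63, -0.48] r .025 [ 0.508 -0.012  0.198]
0.93 [-0.0, 0.65, -0.46] r .025 [ 0.515 -0.013  0.2  ]
1.0 [-0.0, 0.66, -0.43] r .025 [ 0.523 -0.015  0.202]
1.06 [-0.0, 0.68, -0.41] r .025 [ 0.531 -0.016  0.203]
1.12 [-0.0, 0.69, -0.38] r .025 [ 0.538 -0.018  0.204]
1.18 [-0.0, 0.7, -0.35] r .025 [ 0.546 -0.019  0.204]
1.24 [-0.0, 0.72, -0.33] r .025 [ 0.554 -0.021  0.204]
1.3 [-0.0, 0.73, -0.3] r .025 [ 0.561 -0.022  0.203]
```

```bash
python3 -m inch '[{"delta_pos":[0,0.36,-0.72],"rotation":[0.025,0,0]},{"delta_pos":[0,0.39,-0.71],"rotation":[0.025,0,0]},{"delta_pos":[0,0.42,-0.69],"rotation":[0.025,0,0]},{"delta_pos":[0,0.44,-0.67],"rotation":[0.025,0,0]}]'
python3 -m inch '[{"delta_pos":[0,0.46,-0.66],"rotation":[0.025,0,0]},{"delta_pos":[0,0.49,-0.64],"rotation":[0.025,0,0]},{"delta_pos":[0,0.51,-0.62],"rotation":[0.025,0,0]},{"delta_pos":[0,0.53,-0.6],"rotation":[0.025,0,0]}]'
python3 - <<'E'
from h import *
t=camera("side");crop(t,180,90,330,310,2.5,"s3.png");print(get_obs()["wrist_force"],get_obs()["torque"])
E
```

```text
time_s: 3.9
eef_pos: [0.4479, 0.0008, 0.1554]
eef_rot: [-0.041, 0.769, 0.637, -0.034]
wrist_force: [-7.1, -0.4, -1.7]
opening: 0.115
time_s: 4.3
eef_pos: [0.4698, -0.0034, 0.1781]
eef_rot: [-0.081, 0.766, 0.634, -0.067]
wrist_force: [-15.5, 0.5, 10.5]
opening: 0.115
[-13.8303342    2.75332707  11.06350258] [ 0.41521395  2.66996218 -0.00710197]
```

View pics/s3.png

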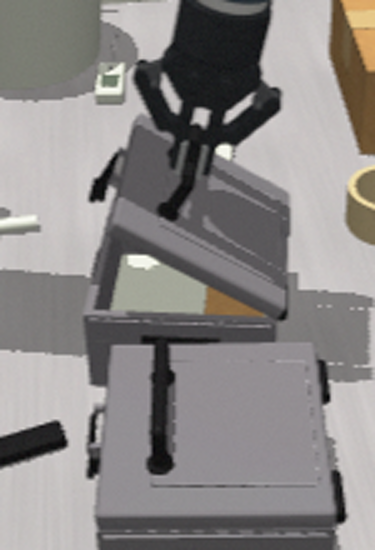

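```bash
python3 -m inch '[{"delta_pos":[0,0.55,-0.58],"rotation":[0.025,0,0]},{"delta_pos":[0,0.57,-0.55],"rotation":[0.025,0,0]},{"delta_pos":[0,0.59,-0.53],"rotation":[0.025,0,0]},{"delta_pos":[0,0.61,-0.51],"rotation":[0.025,0,0]},{"delta_pos":[0,0.63,-0.48],"rotation":[0.025,0,0]}]'
python3 -m inch '[{"delta_pos":[0,0.65,-0.46],"rotation":[0.025,0,0]},{"delta_pos":[0,0.66,-0.43],"rotation":[0.025,0,0]},{"delta_pos":[0,0.68,-0.41],"rotation":[0.025,0,0]},{"delta_pos":[0,0.69,-0.38],"rotation":[0.025,0,0]}]'
python3 - <<'E'
from h import *
t=camera("side");crop(t,180,90,330,310,2.5,"s4.png");print(get_obs()["wrist_force"],get_obs()["torque"])
E
```

```text
time_s: 4.85
eef_pos: [0.5057, -0.0105, 0.1987]
eef_rot: [-0.127, 0.76, 0.629, -0.106]
wrist_force: [-11.1, 0.0, 13.4]
opening: 0.116
time_s: 5.25
eef_pos: [0.5375, -0.0167, 0.206]
eef_rot: [-0.163, 0.753, 0.623, -0.136]
wrist_force: [-7.8, -0.2, 15.1]
opening: 0.114
[-4.18841178  0.62244335 18.13372894] [ 0.19265005  1.45544123 -0.03615564]
```

View pics/s4.png

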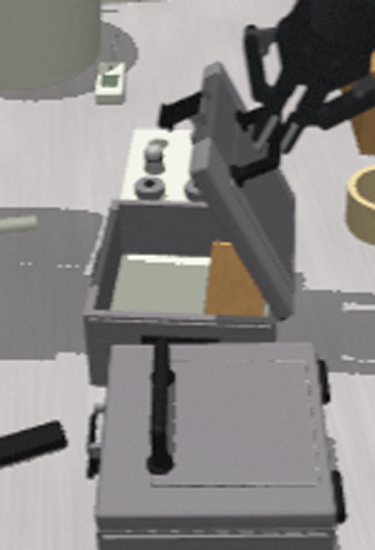

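```bash
python3 -m inch '[{"delta_pos":[0,0.7,-0.35],"rotation":[0.025,0,0]},{"delta_pos":[0,0.72,-0.33],"rotation":[0.025,0,0]},{"delta_pos":[0,0.73,-0.3],"rotation":[0.025,0,0]},{"delta_pos":[0,0.74,-0.27],"rotation":[0.025,0,0]},{"delta_pos":[0,0,0],"rotation":[0,0,0]},{"delta_pos":[0,0,0],"rotation":[0,0,0]}]'
python3 -m inch '[{"delta_pos":[0,0,0],"rotation":[0,0,0]},{"delta_pos":[0,0,0],"rotation":[0,0,0]},{"delta_pos":[0,0,0],"rotation":[0,0,0]}]' 2.2
python3 -m inch '[{"delta_pos":[0,0,-1],"rotation":[0,0,0]},{"delta_pos":[0,0,-2],"rotation":[0,0,0]},{"delta_pos":[0,0,-3],"rotation":[0,0,0]}]'
python3 - <<'E'
from h import *
t=camera("side");crop(t,180,90,330,310,2.5,"s5.png");
t=camera("top");cv2.imwrite("pics/t5.png",t["color"][...,::-1])
w=camera("wrist");cv2.imwrite("pics/w5.png",w["color"][...,::-1])
E
```

```text
time_s: 5.9
eef_pos: [0.5704, -0.023, 0.2037]
eef_rot: [-0.198, 0.744, 0.616, -0.165]
wrist_force: [2.3, -1.2, 11.1]
opening: 0.114
time_s: 6.2
eef_pos: [0.5688, -0.0221, 0.201]
eef_rot: [-0.2, 0.744, 0.616, -0.165]
wrist_force: [-0.3, 0.9, 0.4]
opening: 0.26
time_s: 6.5
eef_pos: [0.5978, -0.0276, 0.2531]
eef_rot: [-0.201, 0.744, 0.616, -0.166]
wrist_force: [0.3, -0.1, 0.9]
opening: 0.26
```

View pics/s5.png

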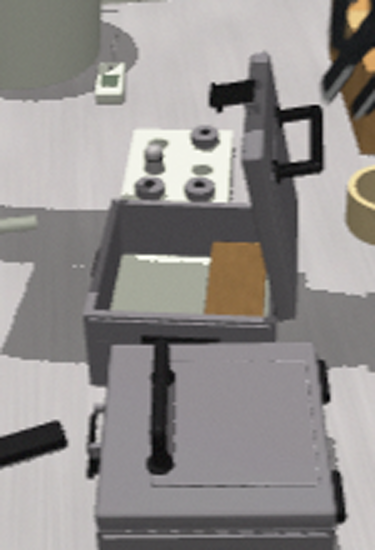

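View pics/t5.png

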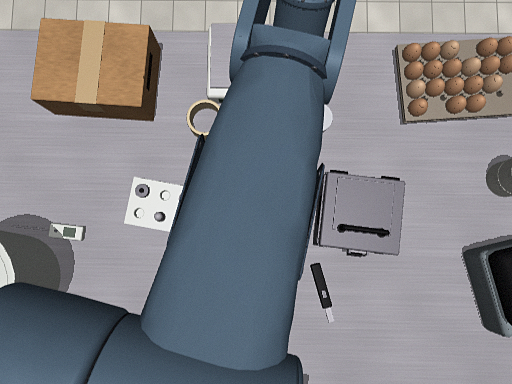

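Run:
```python
from h import *
o=get_obs();R0=rot(o["eef_rot"]);p0=o["eef_pos"]
A=np.array([.60,.0,.34]);plan(A,R0,3);print()
B=np.array([.54,.22,.31]);plan(B,Ryaw(1.4,.1),8,A,R0);print()
plan([.453,.242,.20],Ryaw(1.4),5,B,Ryaw(1.4,.1))
```

```text
d [0.92, -1.55, -2.36] r [0.0, 0.0, 0.0]
d [0.92, -1.55, -2.36] r [0.0, 0.0, 0.0]
d [0.92, -1.55, -2.36] r [0.0, 0.0, 0.0]

d [2.56, -0.9, 0.95] r [-0.0525, -0.0006, -0.0021]
d [2.56, -0.94, 0.9] r [-0.0525, -0.0006, -0.0021]
d [2.57, -0.98, 0.84] r [-0.0525, -0.0006, -0.0021]
d [2.57, -1.02, 0.79] r [-0.0525, -0.0006, -0.0021]
d [2.57, -1.06, 0.73] r [-0.0525, -0.0006, -0.0021]
d [2.57, -1.09, 0.68] r [-0.0525, -0.0006, -0.0021]
d [2.58, -1.12, 0.62] r [-0.0525, -0.0006, -0.0021]
d [2.58, -1.14, 0.56] r [-0.0525, -0.0006, -0.0021]

d [0.14, -1.56, 2.37] r [-0.02, -0.0, -0.0]
d [0.14, -1.61, 2.34] r [-0.02, -0.0, -0.0]
d [0.14, -1.65, 2.3] r [-0.02, -0.0, -0.0]
d [0.14, -1.7, 2.27] r [-0.02, -0.0, -0.0]
d [0.14, -1.75, 2.24] r [-0.02, -0.0, -0.0]
```

```bash
python3 -m inch '[{"delta_pos":[0.9,-1.5,-2.4],"rotation":[0,0,0]},{"delta_pos":[0.9,-1.5,-2.4],"rotation":[0,0,0]},{"delta_pos":[0.9,-1.5,-2.4],"rotation":[0,0,0]},{"delta_pos":[2.56,-0.9,0.95],"rotation":[-0.0525,0,-0.002]},{"delta_pos":[2.56,-0.94,0.9],"rotation":[-0.0525,0,-0.002]},{"delta_pos":[2.57,-0.98,0.84],"rotation":[-0.0525,0,-0.002]},{"delta_pos":[2.57,-1.02,0.79],"rotation":[-0.0525,0,-0.002]},{"delta_pos":[2.57,-1.06,0.73],"rotation":[-0.0525,0,-0.002]},{"delta_pos":[2.57,-1.09,0.68],"rotation":[-0.0525,0,-0.002]},{"delta_pos":[2.58,-1.12,0.62],"rotation":[-0.0525,0,-0.002]}]' 5.0
python3 -m inch '[{"delta_pos":[2.58,-1.14,0.56],"rotation":[-0.0525,0,-0.002]},{"delta_pos":[0.14,-1.56,2.37],"rotation":[-0.02,0,0]},{"delta_pos":[0.14,-1.6,2.34],"rotation":[-0.02,0,0]},{"delta_pos":[0.14,-1.65,2.3],"rotation":[-0.02,0,0]},{"delta_pos":[0.14,-1.7,2.27],"rotation":[-0.02,0,0]},{"delta_pos":[0.14,-1.75,2.24],"rotation":[-0.02,0,0]},{"delta_pos":[0,0,0],"rotation":[0,0,0]},{"delta_pos":[0,0,0],"rotation":[0,0,0]},{"delta_pos":[0,0,0],"rotation":[0,0,0]}]'
python3 - <<'E'
from h import *
w=camera("wrist");cv2.imwrite("pics/w6.png",w["color"][...,::-1]);print(get_obs()["eef_pos"],proj(w,[.4529,.2435,.054]))
E
```

```text
time_s: 7.65
eef_pos: [0.5469, 0.1929, 0.3117]
eef_rot: [-0.061, 0.764, 0.641, -0.049]
wrist_force: [0.4, 0.0, 0.3]
opening: 0.584
time_s: 8.55
eef_pos: [0.4547, 0.2423, 0.2008]
eef_rot: [-0.003, 0.766, 0.643, 0.001]
wrist_force: [0.7, -0.6, -0.1]
opening: 0.587
[0.45491768 0.24225102 0.20090559] [250.77563053 177.08308686]
```

View pics/w6.png

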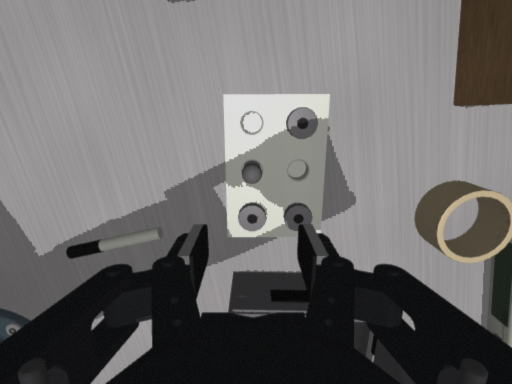

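Run:
```python
import cv2
i=cv2.imread("pics/w6.png");cv2.imwrite("pics/w6c.png",cv2.resize(i[85:245,215:335],None,fx=4.5,fy=4.5,interpolation=2)[:600*2])
i=cv2.imread("pics/w6c.png");print(i.shape);cv2.imwrite("pics/w6c.png",cv2.resize(i,None,fx=.8,fy=.8))
```

```text
(720, 540, 3)
```

View pics/w6c.png

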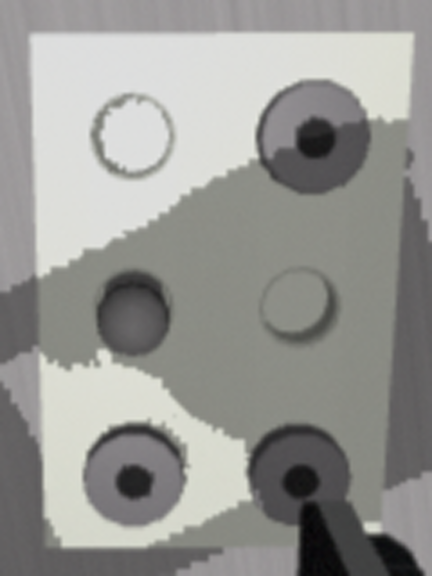

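Run:
```python
from h import *
w=camera("wrist")
Q=lambda u,v:(215+u/3.6,85+v/3.6)
for n,q,z in(("emptyL",(133,135),.024),("emptyR",(299,304),.024),("pa",(314,137),.04),("pb",(302,480),.04),("pc",(134,482),.04),("log",(133,318),.046),("c1",(30,33),.024),("c2",(414,33),.024),("c4",(45,548),.024)):print(n,np.round(px2z(w,*Q(*q),z),4))
```

```text
emptyL [0.4637 0.2991 0.024 ]
emptyR [0.5083 0.2363 0.024 ]
pa [0.5172 0.2897 0.04  ]
pb [0.4996 0.1812 0.04  ]
pc [0.445  0.1899 0.04  ]
log [0.4544 0.2457 0.046 ]
c1 [0.4377 0.3346 0.024 ]
c2 [0.5539 0.3143 0.024 ]
c4 [0.4085 0.1645 0.024 ]
```

```bash
python3 -m inch '[{"delta_pos":[0.2,-0.1,4],"rotation":[0,0,0]},{"delta_pos":[0,0,4],"rotation":[0,0,0]},{"delta_pos":[0,0,4],"rotation":[0,0,0]},{"delta_pos":[0,0,2],"rotation":[0,0,0]},{"delta_pos":[0,0,1],"rotation":[0,0,0]},{"delta_pos":[0,0,0],"rotation":[0,0,0]},{"delta_pos":[0,0,0],"rotation":[0,0,0]}]' 4.4
python3 - <<'E'
from h import *
w=camera("wrist");cv2.imwrite("pics/w7.png",w["color"][...,::-1]);print(get_obs()["eef_pos"])
E
```

```text
time_s: 9.35
eef_pos: [0.4534, 0.2455, 0.0508]
eef_rot: [-0.003, 0.766, 0.643, 0.001]
wrist_force: [0.9, 0.8, 1.1]
opening: 0.516
[0.4536374  0.2456317  0.05123363]
```

View pics/w7.png

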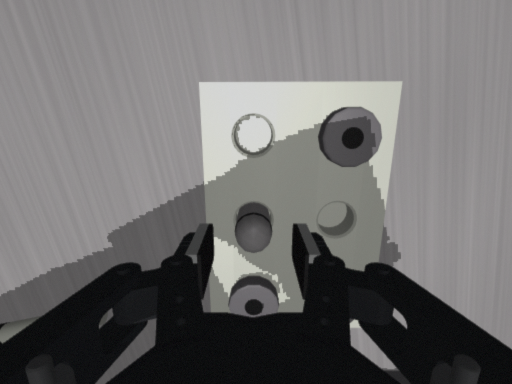

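```bash
python3 -m inch '[{"delta_pos":[-0.1,0,1.2],"rotation":[0,0,0]},{"delta_pos":[0,0,1.0],"rotation":[0,0,0]},{"delta_pos":[0,0,0],"rotation":[0,0,0]},{"delta_pos":[0,0,0],"rotation":[0,0,0]}]'
python3 -m inch '[{"delta_pos":[0,0,0],"rotation":[0,0,0]},{"delta_pos":[0,0,0],"rotation":[0,0,0]},{"delta_pos":[0,0,0],"rotation":[0,0,0]},{"delta_pos":[0,0,0],"rotation":[0,0,0]},{"delta_pos":[0,0,0],"rotation":[0,0,0]},{"delta_pos":[0,0,0],"rotation":[0,0,0]}]' 1.5
python3 - <<'E'
from h import *
w=camera("wrist");cv2.imwrite("pics/w8.png",w["color"][...,::-1]);print(get_obs()["eef_pos"])
E
```

```text
time_s: 9.8
eef_pos: [0.4513, 0.2443, 0.0271]
eef_rot: [-0.004, 0.766, 0.643, -0.0]
wrist_force: [-0.2, -0.0, 0.2]
opening: 0.518
time_s: 10.4
eef_pos: [0.4522, 0.2445, 0.028]
eef_rot: [-0.003, 0.766, 0.643, 0.001]
wrist_force: [-0.7, 0.2, 3.6]
opening: 0.231
[0.45216323 0.24453716 0.02798372]
```

View pics/w8.png

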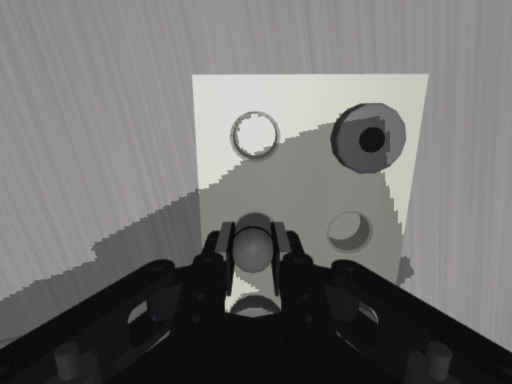

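```bash
python3 -m inch '[{"delta_pos":[0,0,-0.5],"rotation":[0,0,0]},{"delta_pos":[0,0,-1],"rotation":[0,0,0]},{"delta_pos":[0,0,-2],"rotation":[0,0,0]},{"delta_pos":[0,0,-3],"rotation":[0,0,0]},{"delta_pos":[0,0,-4],"rotation":[0,0,0]},{"delta_pos":[0,0,-4],"rotation":[0,0,0]},{"delta_pos":[0,0,-3],"rotation":[0,0,0]},{"delta_pos":[0,0,0],"rotation":[0,0,0]},{"delta_pos":[0,0,0],"rotation":[0,0,0]}]'
python3 - <<'E'
from h import *
s=camera("side");crop(s,180,60,330,280,2.5,"s9.png")
t=camera("top");crop(t,100,100,350,280,3,"t9.png")
w=camera("wrist");cv2.imwrite("pics/w9.png",w["color"][...,::-1]);print(get_obs()["eef_pos"])
E
```

```text
time_s: 11.35
eef_pos: [0.4521, 0.2435, 0.2033]
eef_rot: [-0.003, 0.765, 0.643, 0.001]
wrist_force: [-0.3, 0.5, -0.8]
opening: 0.23
[0.45107755 0.2430939  0.20096265]
```

View pics/s9.png

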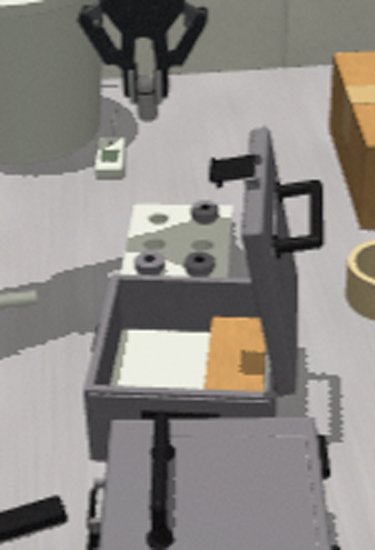

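View pics/t9.png

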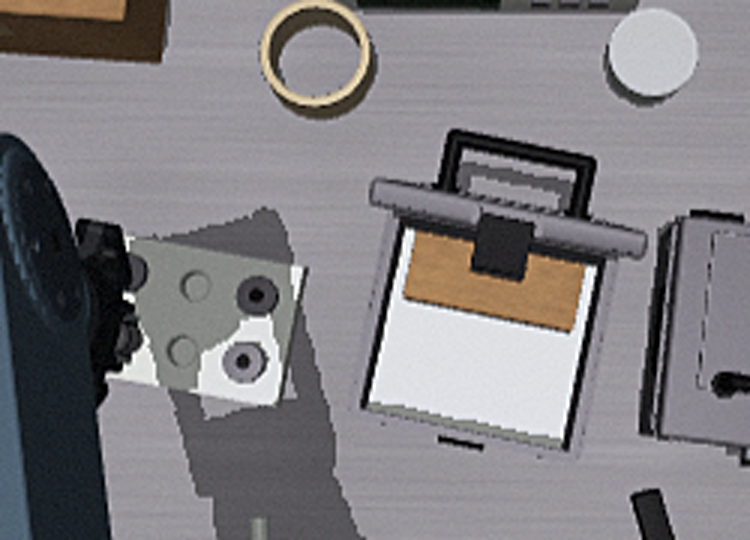

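View pics/w9.png

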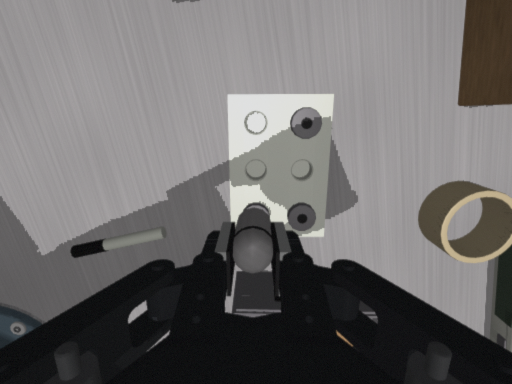

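Run:
```python
from h import *
t=camera("top");Q=lambda u,v:(100+u/3,100+v/3)
c=np.array([.4686,-.0042,0]);U=np.array([np.cos(.193),-np.sin(.193),0]);V=np.array([np.sin(.193),np.cos(.193),0])
for n,q,z in(("plateFL",(378,405),.022),("plateFR",(560,443),.022),("packL",(405,297),.052),("packR",(573,332),.052),("catchtip",(500,275),.26),("lidL",(372,205),.25),("lidR",(640,255),.25),("rimFL",(360,408),.085),("rimFR",(577,452),.085)):
    p=px2z(t,*Q(*q),z);d=p-c;print(n,np.round(p,3),"case",np.round([d@U,d@V],3))
print("floor",c-U*.04)
```

```text
plateFL [0.41  0.082 0.022] case [-0.074  0.073]
plateFR [ 0.381 -0.068  0.022] case [-0.074 -0.079]
packL [0.497 0.06  0.052] case [0.015 0.068]
packR [ 0.47  -0.075  0.052] case [ 0.015 -0.07 ]
catchtip [ 0.489 -0.01   0.26 ] case [ 0.022 -0.002]
lidL [0.535 0.072 0.25 ] case [0.05  0.088]
lidR [ 0.504 -0.099  0.25 ] case [ 0.053 -0.086]
rimFL [0.407 0.091 0.085] case [-0.079  0.082]
rimFR [ 0.375 -0.076  0.085] case [-0.078 -0.088]
floor [0.42934267 0.00347216 0.        ]
```

Run:
```python
from h import *
o=get_obs();A=np.array([.40,.009,.135]);plan(A,Ryaw(1.378),8);print()
B=np.array([.4264,.004,.115]);plan(B,Ryaw(1.378),3,A,Ryaw(1.378));print()
```

```text
d [-3.0, -0.12, 0.81] r [-0.001, -0.0004, 0.0025]
d [-3.0, -0.11, 0.82] r [-0.001, -0.0004, 0.0025]
d [-3.0, -0.11, 0.82] r [-0.001, -0.0004, 0.0025]
d [-3.0, -0.1, 0.82] r [-0.001, -0.0004, 0.0025]
d [-3.0, -0.09, 0.82] r [-0.001, -0.0004, 0.0025]
d [-3.0, -0.09, 0.82] r [-0.001, -0.0004, 0.0025]
d [-3.0, -0.08, 0.82] r [-0.001, -0.0004, 0.0025]
d [-3.0, -0.07, 0.82] r [-0.001, -0.0004, 0.0025]

d [0.01, 0.9, 0.67] r [0.0, 0.0, 0.0]
d [0.01, 0.9, 0.67] r [0.0, 0.0, 0.0]
d [0.01, 0.9, 0.67] r [0.0, 0.0, 0.0]
```

```bash
python3 -m inch '[{"delta_pos":[-3,-0.1,0.8],"rotation":[-0.001,0,0.003]},{"delta_pos":[-3,-0.1,0.8],"rotation":[-0.001,0,0.003]},{"delta_pos":[-3,-0.1,0.8],"rotation":[-0.001,0,0.003]},{"delta_pos":[-3,-0.1,0.8],"rotation":[-0.001,0,0.003]},{"delta_pos":[-3,-0.1,0.8],"rotation":[-0.001,0,0.003]},{"delta_pos":[-3,-0.1,0.8],"rotation":[-0.001,0,0.003]},{"delta_pos":[-3,-0.1,0.8],"rotation":[-0.001,0,0.003]},{"delta_pos":[-3,-0.1,0.8],"rotation":[-0.001,0,0]},{"delta_pos":[0,0,0],"rotation":[0,0,0]},{"delta_pos":[0,0,0],"rotation":[0,0,0]}]'
python3 - <<'E'
from h import *
s=camera("side");crop(s,130,60,330,280,2.5,"s10.png")
o=get_obs();print(o["eef_pos"]);plan([.4264,.004,.115],Ryaw(1.378),3)
E
```

```text
time_s: 12.55
eef_pos: [0.4, 0.0091, 0.1366]
eef_rot: [-0.001, 0.773, 0.634, 0.002]
wrist_force: [0.1, 0.8, -0.6]
opening: 0.233
[0.40042633 0.00951364 0.13696713]
d [-0.02, 0.88, 0.73] r [0.0005, -0.0018, -0.0007]
d [-0.02, 0.88, 0.73] r [0.0005, -0.0018, -0.0007]
d [-0.02, 0.88, 0.73] r [0.0005, -0.0018, -0.0007]
```

View pics/s10.png

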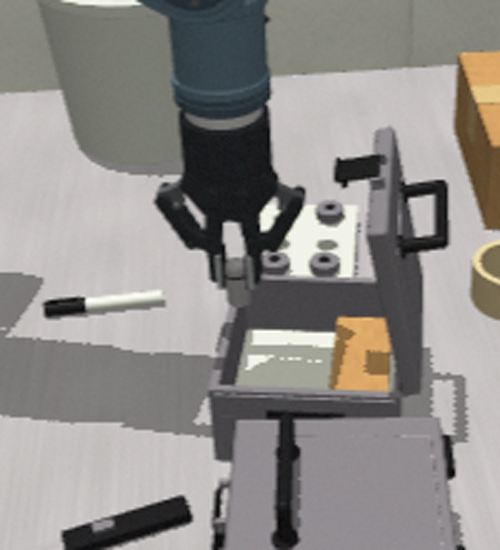

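```bash
python3 -m inch '[{"delta_pos":[0,0.2,1.5],"rotation":[0,0,0]},{"delta_pos":[0,1.2,0.7],"rotation":[0,0,0]},{"delta_pos":[0,1.2,0.5],"rotation":[0,0,0]},{"delta_pos":[0,0,1.5],"rotation":[0,0,0]},{"delta_pos":[0,0,1.5],"rotation":[0,0,0]},{"delta_pos":[0,0,1.5],"rotation":[0,0,0]},{"delta_pos":[0,0,1.0],"rotation":[0,0,0]},{"delta_pos":[0,0,0],"rotation":[0,0,0]},{"delta_pos":[0,0,0],"rotation":[0,0,0]}]'
python3 - <<'E'
from h import *
s=camera("side");crop(s,130,60,330,280,2.5,"s11.png")
E
```

```text
time_s: 13.5
eef_pos: [0.4268, 0.005, 0.0557]
eef_rot: [-0.0, 0.772, 0.636, 0.003]
wrist_force: [0.2, 0.6, 0.1]
opening: 0.233
```

View pics/s11.png

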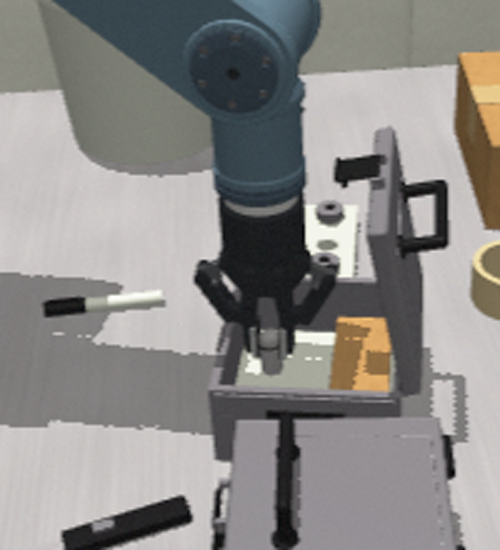

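Clear of the lid and walls. Now I lower to contact, slowly.

```bash
python3 -m inch '[{"delta_pos":[0,0,0.4],"rotation":[0,0,0]},{"delta_pos":[0,0,0.4],"rotation":[0,0,0]},{"delta_pos":[0,0,0.2],"rotation":[0,0,0]},{"delta_pos":[0,0,0],"rotation":[0,0,0]}]'
python3 -m inch '[{"delta_pos":[0,0,0.15],"rotation":[0,0,0]},{"delta_pos":[0,0,0.1],"rotation":[0,0,0]},{"delta_pos":[0,0,0],"rotation":[0,0,0]}]'
python3 -m inch '[{"delta_pos":[0,0,0.15],"rotation":[0,0,0]},{"delta_pos":[0,0,0],"rotation":[0,0,0]},{"delta_pos":[0,0,0],"rotation":[0,0,0]}]'
```

```text
time_s: 13.95
eef_pos: [0.4263, 0.0046, 0.0452]
eef_rot: [-0.001, 0.772, 0.635, 0.003]
wrist_force: [0.3, -0.8, -0.5]
opening: 0.23
time_s: 14.25
eef_pos: [0.4266, 0.0047, 0.0429]
eef_rot: [-0.0, 0.772, 0.635, 0.003]
wrist_force: [-1.2, -0.8, -1.0]
opening: 0.232
time_s: 14.55
eef_pos: [0.427, 0.0046, 0.042]
eef_rot: [-0.0, 0.772, 0.635, 0.003]
wrist_force: [-2.5, 0.2, 4.9]
opening: 0.233
```

```bash
python3 -m inch '[{"delta_pos":[0,0,0],"rotation":[0,0,0]},{"delta_pos":[0,0,0],"rotation":[0,0,0]},{"delta_pos":[0,0,0],"rotation":[0,0,0]},{"delta_pos":[0,0,0],"rotation":[0,0,0]},{"delta_pos":[0,0,0],"rotation":[0,0,0]}]' 3.0
python3 - <<'E'
from h import *
w=camera("wrist");cv2.imwrite("pics/w12.png",w["color"][...,::-1])
E
```

```text
time_s: 15.05
eef_pos: [0.4286, 0.0041, 0.0424]
eef_rot: [0.001, 0.772, 0.635, 0.004]
wrist_force: [6.1, -0.2, 2.8]
opening: 0.351
```

View pics/w12.png

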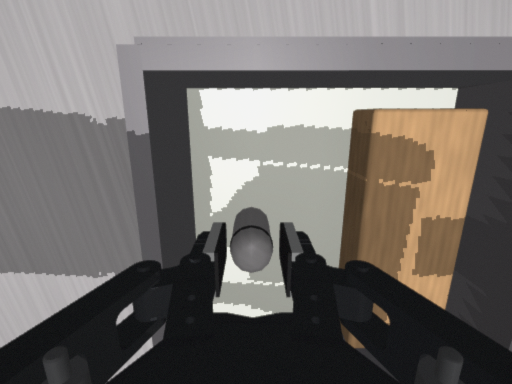

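```bash
python3 -m inch '[{"delta_pos":[0,0.1,-0.5],"rotation":[0,0,0]},{"delta_pos":[0,0,-1],"rotation":[0,0,0]},{"delta_pos":[0,0,-1.5],"rotation":[0,0,0]},{"delta_pos":[0,0,-2],"rotation":[0,0,0]},{"delta_pos":[0,0,-1.5],"rotation":[0,0,0]},{"delta_pos":[0,0,0],"rotation":[0,0,0]}]'
python3 - <<'E'
from h import *
w=camera("wrist");cv2.imwrite("pics/w13.png",w["color"][...,::-1])
E
```

```text
time_s: 15.7
eef_pos: [0.4285, 0.0039, 0.1086]
eef_rot: [0.001, 0.772, 0.635, 0.004]
wrist_force: [0.1, -0.6, -0.1]
opening: 0.348
```

View pics/w13.png

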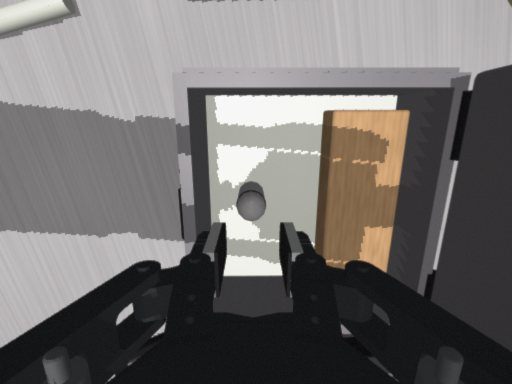

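Run:
```python
from h import *
o=get_obs();y=1.378
print(rot(o["eef_rot"])[:,0])
pts=[([.398,.008,.20],0,4),([.40,.0,.35],.1,5),([.61,-.029,.35],.525,8),([.618,-.0313,.288],.525,3)]
p,Rm=o["eef_pos"],rot(o["eef_rot"])
for q,t,n in pts:
    plan(q,Ryaw(y,t),n,p,Rm);print();p,Rm=np.array(q),Ryaw(y,t)
```

```text
[0.19256873 0.98127217 0.00471304]
d [-0.04, -0.74, -2.32] r [0.0012, -0.0012, -0.0002]
d [-0.04, -0.74, -2.32] r [0.0012, -0.0012, -0.0002]
d [-0.04, -0.74, -2.32] r [0.0012, -0.0012, -0.0002]
d [-0.04, -0.75, -2.32] r [0.0012, -0.0012, -0.0002]

d [-0.15, 0.07, -3.0] r [0.02, -0.0, -0.0]
d [-0.15, 0.01, -3.0] r [0.02, -0.0, -0.0]
d [-0.15, -0.05, -3.0] r [0.02, -0.0, -0.0]
d [-0.15, -0.11, -3.0] r [0.02, -0.0, -0.0]
d [-0.15, -0.17, -3.0] r [0.02, -0.0, -0.0]

d [0.15, 2.63, -0.26] r [0.0531, -0.0, 0.0]
d [0.15, 2.61, -0.4] r [0.0531, -0.0, 0.0]
d [0.15, 2.59, -0.54] r [0.0531, -0.0, 0.0]
d [0.15, 2.56, -0.68] r [0.0531, -0.0, 0.0]
d [0.15, 2.52, -0.81] r [0.0531, -0.0, 0.0]
d [0.15, 2.47, -0.95] r [0.0531, -0.0, 0.0]
d [0.15, 2.42, -1.08] r [0.0531, -0.0, 0.0]
d [0.15, 2.36, -1.2] r [0.0531, -0.0, 0.0]

d [-0.02, 1.28, 1.65] r [0.0, 0.0, 0.0]
d [-0.02, 1.28, 1.65] r [0.0, 0.0, 0.0]
d [-0.02, 1.28, 1.65] r [0.0, 0.0, 0.0]
```

```bash
python3 -m inch '[{"delta_pos":[0,-1.2,-1.5],"rotation":[0.001,-0.001,0]},{"delta_pos":[0,-1.2,-1.5],"rotation":[0.001,-0.001,0]},{"delta_pos":[0,-0.6,-3],"rotation":[0.001,-0.001,0]},{"delta_pos":[0,0,-3],"rotation":[0.001,-0.001,0]},{"delta_pos":[-0.15,0.07,-3],"rotation":[0.02,0,0]},{"delta_pos":[-0.15,0,-3],"rotation":[0.02,0,0]},{"delta_pos":[-0.15,-0.05,-3],"rotation":[0.02,0,0]},{"delta_pos":[-0.15,-0.1,-3],"rotation":[0.02,0,0]},{"delta_pos":[-0.15,-0.17,-3],"rotation":[0.02,0,0]}]' 2.4
python3 -m inch '[{"delta_pos":[0.15,2.63,-0.26],"rotation":[0.0531,0,0]},{"delta_pos":[0.15,2.61,-0.4],"rotation":[0.0531,0,0]},{"delta_pos":[0.15,2.59,-0.54],"rotation":[0.0531,0,0]},{"delta_pos":[0.15,2.56,-0.68],"rotation":[0.0531,0,0]},{"delta_pos":[0.15,2.52,-0.81],"rotation":[0.0531,0,0]},{"delta_pos":[0.15,2.47,-0.95],"rotation":[0.0531,0,0]},{"delta_pos":[0.15,2.42,-1.08],"rotation":[0.0531,0,0]},{"delta_pos":[0.15,2.36,-1.2],"rotation":[0.0531,0,0]},{"delta_pos":[0,0,0],"rotation":[0,0,0]},{"delta_pos":[0,0,0],"rotation":[0,0,0]}]'
python3 - <<'E'
from h import *
w=camera("wrist");cv2.imwrite("pics/w14.png",w["color"][...,::-1])
s=camera("side");crop(s,180,30,380,250,2.5,"s14.png")
plan([.618,-.0313,.288],Ryaw(1.378,.525),3)
print(proj(w,[.578,-.0256,.2185]))
E
```

```text
time_s: 16.65
eef_pos: [0.3993, 0.0016, 0.3465]
eef_rot: [-0.041, 0.771, 0.635, -0.033]
wrist_force: [0.6, 0.1, 0.2]
opening: 0.282
time_s: 17.65
eef_pos: [0.6098, -0.0276, 0.3426]
eef_rot: [-0.203, 0.745, 0.613, -0.166]
wrist_force: [-0.1, 0.8, 0.1]
opening: 0.281
d [-0.08, 1.24, 1.53] r [-0.0003, -0.0004, -0.0001]
d [-0.08, 1.24, 1.53] r [-0.0003, -0.0004, -0.0001]
d [-0.08, 1.24, 1.53] r [-0.0003, -0.0004, -0.0001]
[289.14142893 185.97903145]
```

View pics/w14.png

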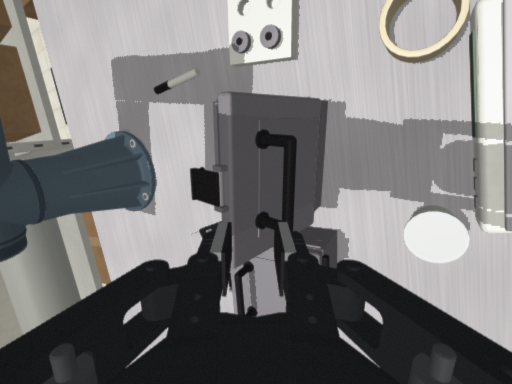

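View pics/s14.png

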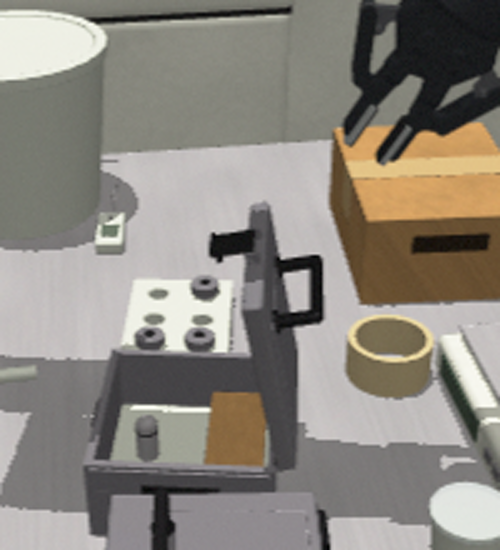

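```bash
python3 -m inch '[{"delta_pos":[-0.1,1.24,1.53],"rotation":[0,0,0]},{"delta_pos":[-0.1,1.24,1.53],"rotation":[0,0,0]},{"delta_pos":[-0.1,1.24,1.53],"rotation":[0,0,0]},{"delta_pos":[0,0,0],"rotation":[0,0,0]},{"delta_pos":[0,0,0],"rotation":[0,0,0]}]'
python3 - <<'E'
from h import *
w=camera("wrist");cv2.imwrite("pics/w15.png",w["color"][...,::-1])
o=get_obs();print(o["eef_pos"]);plan([.5688,-.0221,.201],rot(o["eef_rot"]),4)
E
```

```text
time_s: 18.25
eef_pos: [0.6179, -0.032, 0.2886]
eef_rot: [-0.201, 0.746, 0.614, -0.165]
wrist_force: [-0.8, -0.0, 0.3]
opening: 0.278
[ 0.61830219 -0.03208508  0.28927053]
d [0.0, 0.01, 2.54] r [0.0, 0.0, 0.0]
d [0.0, 0.01, 2.54] r [0.0, 0.0, 0.0]
d [0.0, 0.01, 2.54] r [0.0, 0.0, 0.0]
d [0.0, 0.01, 2.54] r [0.0, 0.0, 0.0]
```

View pics/w15.png

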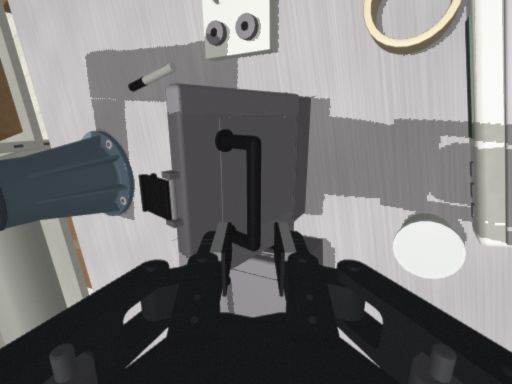

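Bar at column 254, midway between the fingers (225/282). Advance, grip, and check.

```bash
python3 -m inch '[{"delta_pos":[0,0,2.5],"rotation":[0,0,0]},{"delta_pos":[0,0,2.5],"rotation":[0,0,0]},{"delta_pos":[0,0,2.5],"rotation":[0,0,0]},{"delta_pos":[0,0,1.5],"rotation":[0,0,0]},{"delta_pos":[0,0,1.0],"rotation":[0,0,0]},{"delta_pos":[0,0,0],"rotation":[0,0,0]},{"delta_pos":[0,0,0],"rotation":[0,0,0]}]'
python3 -m inch '[{"delta_pos":[0,0,0],"rotation":[0,0,0]},{"delta_pos":[0,0,0],"rotation":[0,0,0]},{"delta_pos":[0,0,0],"rotation":[0,0,0]},{"delta_pos":[0,0,0],"rotation":[0,0,0]}]' 0.6
python3 - <<'E'
from lid import *
s=camera("side");crop(s,180,30,380,250,2.5,"s16.png")
o=get_obs();print(o["eef_pos"])
for a in(1.3,1.34,1.36,1.38,1.4):print(a,tcp(a,.525)[0])
E
```

```text
time_s: 19.0
eef_pos: [0.5699, -0.0226, 0.2026]
eef_rot: [-0.2, 0.746, 0.614, -0.164]
wrist_force: [0.6, 0.0, 0.6]
opening: 0.284
time_s: 19.4
eef_pos: [0.5701, -0.0227, 0.2028]
eef_rot: [-0.2, 0.746, 0.614, -0.164]
wrist_force: [1.1, -0.1, 6.2]
opening: 0.117
[ 0.57010997 -0.02268039  0.20279564]
1.3 [ 0.56105051 -0.02227071  0.20370815]
1.34 [ 0.56632991 -0.02330248  0.20285666]
1.36 [ 0.56895603 -0.02381571  0.20235041]
1.38 [ 0.57157167 -0.02432689  0.20179074]
1.4 [ 0.57417581 -0.02483582  0.20117788]
```

View pics/s16.png

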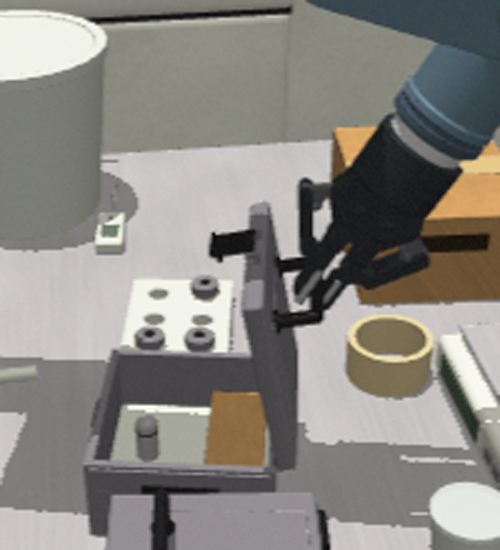

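Run:
```python
from lid import *
n=21;aa=np.linspace(1.37,.085,n+1);tt=np.linspace(.525,0,n+1);prev=None
for a,t in zip(aa,tt):
    p,Rm=tcp(a,t)
    if prev is not None: print(round(a,2),np.round(prev[1].T@(p-prev[0])*100,2).tolist(),np.round(p,3))
    prev=(p,Rm)
```

```text
1.31 [0.0, -0.74, 0.28] [ 0.563 -0.023  0.203]
1.25 [0.0, -0.73, 0.31] [ 0.555 -0.021  0.204]
1.19 [0.0, -0.71, 0.34] [ 0.547 -0.02   0.204]
1.13 [0.0, -0.7, 0.37] [ 0.539 -0.018  0.204]
1.06 [0.0, -0.69, 0.39] [ 0.532 -0.017  0.203]
1.0 [0.0, -0.67, 0.42] [ 0.524 -0.015  0.202]
0.94 [0.0, -0.66, 0.45] [ 0.516 -0.014  0.2  ]
0.88 [0.0, -0.64, 0.47] [ 0.509 -0.012  0.198]
0.82 [0.0, -0.62, 0.5] [ 0.502 -0.011  0.195]
0.76 [0.0, -0.6, 0.52] [ 0.494 -0.009  0.192]
0.7 [0.0, -0.58, 0.54] [ 0.487 -0.008  0.189]
0.64 [0.0, -0.56, 0.57] [ 0.481 -0.007  0.184]
0.57 [0.0, -0.54, 0.59] [ 0.474 -0.005  0.18 ]
0.51 [0.0, -0.52, 0.61] [ 0.468 -0.004  0.175]
0.45 [0.0, -0.5, 0.63] [ 0.462 -0.003  0.17 ]
0.39 [0.0, -0.48, 0.65] [ 0.456 -0.002  0.164]
0.33 [0.0, -0.45, 0.67] [ 0.451 -0.001  0.158]
0.27 [0.0, -0.43, 0.68] [0.446 0.    0.152]
0.21 [0.0, -0.4, 0.7] [0.442 0.001 0.145]
0.15 [0.0, -0.38, 0.72] [0.438 0.002 0.138]
0.08 [0.0, -0.35, 0.73] [0.434 0.003 0.131]
```

```bash
python3 -m inch '[{"delta_pos":[0,-0.74,0.28],"rotation":[-0.025,0,0]},{"delta_pos":[0,-0.73,0.31],"rotation":[-0.025,0,0]},{"delta_pos":[0,-0.71,0.34],"rotation":[-0.025,0,0]},{"delta_pos":[0,-0.7,0.37],"rotation":[-0.025,0,0]},{"delta_pos":[0,-0.69,0.39],"rotation":[-0.025,0,0]},{"delta_pos":[0,-0.67,0.42],"rotation":[-0.025,0,0]}]'
python3 -m inch '[{"delta_pos":[0,-0.66,0.45],"rotation":[-0.025,0,0]},{"delta_pos":[0,-0.64,0.47],"rotation":[-0.025,0,0]},{"delta_pos":[0,-0.62,0.5],"rotation":[-0.025,0,0]},{"delta_pos":[0,-0.6,0.52],"rotation":[-0.025,0,0]},{"delta_pos":[0,-0.58,0.54],"rotation":[-0.025,0,0]},{"delta_pos":[0,-0.56,0.57],"rotation":[-0.025,0,0]}]'
python3 -m inch '[{"delta_pos":[0,-0.54,0.59],"rotation":[-0.025,0,0]},{"delta_pos":[0,-0.52,0.61],"rotation":[-0.025,0,0]},{"delta_pos":[0,-0.5,0.63],"rotation":[-0.025,0,0]},{"delta_pos":[0,-0.48,0.65],"rotation":[-0.025,0,0]},{"delta_pos":[0,-0.45,0.67],"rotation":[-0.025,0,0]}]'
python3 - <<'E'
from h import *
s=camera("side");crop(s,180,30,380,250,2.5,"s17.png")
E
```

```text
time_s: 20.05
eef_pos: [0.5249, -0.0139, 0.2027]
eef_rot: [-0.142, 0.759, 0.625, -0.116]
wrist_force: [5.4, -0.7, 2.6]
opening: 0.119
time_s: 20.65
eef_pos: [0.4811, -0.0054, 0.1851]
eef_rot: [-0.085, 0.768, 0.631, -0.07]
wrist_force: [1.3, -1.2, 2.8]
opening: 0.113
time_s: 21.15
eef_pos: [0.4518, 0.0003, 0.1585]
eef_rot: [-0.037, 0.771, 0.635, -0.03]
wrist_force: [2.5, -0.9, -0.4]
opening: 0.11
```

View pics/s17.png

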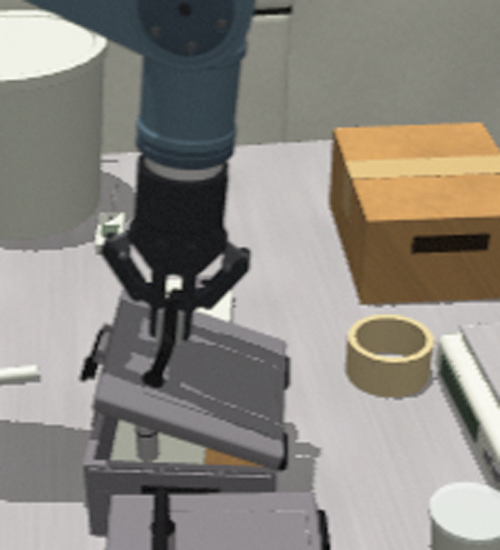

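```bash
python3 -m inch '[{"delta_pos":[0,-0.43,0.68],"rotation":[-0.025,0,0]},{"delta_pos":[0,-0.4,0.7],"rotation":[-0.025,0,0]},{"delta_pos":[0,-0.38,0.72],"rotation":[-0.025,0,0]},{"delta_pos":[0,-0.35,0.73],"rotation":[-0.025,0,0]},{"delta_pos":[0,0,0],"rotation":[0,0,0]}]'
python3 -m inch '[{"delta_pos":[0,-0.16,0.4],"rotation":[0,0,0]},{"delta_pos":[0,-0.15,0.4],"rotation":[0,0,0]},{"delta_pos":[0,0,0],"rotation":[0,0,0]}]'
```

```text
time_s: 21.7
eef_pos: [0.434, 0.0038, 0.13]
eef_rot: [0.001, 0.772, 0.635, 0.001]
wrist_force: [4.5, -2.0, -4.3]
opening: 0.115
time_s: 22.0
eef_pos: [0.4304, 0.0045, 0.1225]
eef_rot: [-0.0, 0.772, 0.635, -0.0]
wrist_force: [-1.7, -2.0, 4.3]
opening: 0.115
```

```bash
python3 -m inch '[{"delta_pos":[0,-0.04,0.15],"rotation":[0,0,0]},{"delta_pos":[0,-0.04,0.15],"rotation":[0,0,0]},{"delta_pos":[0,0,0],"rotation":[0,0,0]}]'
python3 -m inch '[{"delta_pos":[0,0,0.2],"rotation":[0,0,0]},{"delta_pos":[0,0,0],"rotation":[0,0,0]}]'
python3 - <<'E'
from h import *
s=camera("side");crop(s,200,130,320,290,3.7,"s18.png")
E
```

```text
time_s: 22.3
eef_pos: [0.429, 0.0048, 0.1193]
eef_rot: [-0.001, 0.772, 0.635, -0.001]
wrist_force: [-4.0, -2.7, 6.3]
opening: 0.119
time_s: 22.5
eef_pos: [0.4284, 0.0049, 0.1176]
eef_rot: [-0.002, 0.772, 0.636, -0.001]
wrist_force: [-10.1, -2.0, 14.3]
opening: 0.117
```

View pics/s18.png

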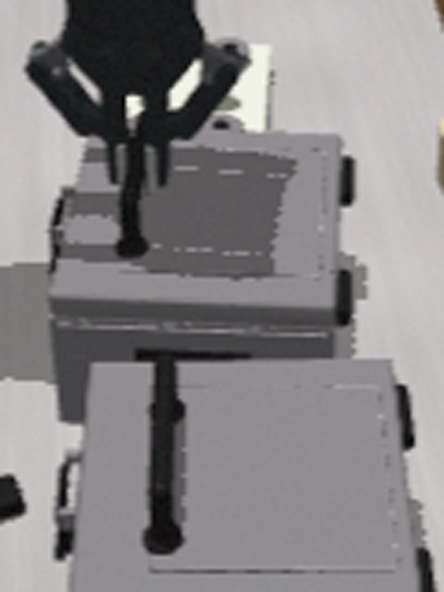

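```bash
python3 -m inch '[{"delta_pos":[0,0.05,0.15],"rotation":[0,0,0]},{"delta_pos":[0,0.05,0.1],"rotation":[0,0,0]},{"delta_pos":[0,0,0],"rotation":[0,0,0]}]'
```

```text
time_s: 22.85
eef_pos: [0.4283, 0.005, 0.1169]
eef_rot: [-0.003, 0.772, 0.636, -0.003]
wrist_force: [-23.1, 0.6, 40.0]
opening: 0.116
```

```bash
python3 -m inch '[{"delta_pos":[0,0,0.2],"rotation":[0,0,0]},{"delta_pos":[0,0,0.2],"rotation":[0,0,0]},{"delta_pos":[0,0,0],"rotation":[0,0,0]}]'
```

```text
time_s: 23.15
eef_pos: [0.4284, 0.005, 0.1164]
eef_rot: [-0.003, 0.772, 0.636, -0.003]
wrist_force: [-40.9, 3.3, 80.5]
opening: 0.111
```

```bash
python3 -m inch '[{"delta_pos":[0,-0.05,-0.3],"rotation":[0,0,0]},{"delta_pos":[0,0,-0.3],"rotation":[0,0,0]},{"delta_pos":[0,0,0],"rotation":[0,0,0]}]'
python3 -m inch '[{"delta_pos":[0,0,-0.1],"rotation":[0,0,0]},{"delta_pos":[0,0,0],"rotation":[0,0,0]},{"delta_pos":[0,0,0],"rotation":[0,0,0]}]'
```

```text
time_s: 23.45
eef_pos: [0.4283, 0.005, 0.1171]
eef_rot: [-0.002, 0.772, 0.636, -0.002]
wrist_force: [-11.9, -2.3, 15.6]
opening: 0.116
time_s: 23.75
eef_pos: [0.4282, 0.005, 0.1172]
eef_rot: [-0.002, 0.772, 0.636, -0.002]
wrist_force: [-6.3, -2.7, 6.9]
opening: 0.112
```

```bash
python3 -m inch '[{"delta_pos":[0,-0.03,-0.15],"rotation":[0,0,0]},{"delta_pos":[0,0,0],"rotation":[0,0,0]},{"delta_pos":[0,0,0],"rotation":[0,0,0]}]'
python3 -m inch '[{"delta_pos":[0,0,-0.1],"rotation":[0,0,0]},{"delta_pos":[0,0,0],"rotation":[0,0,0]},{"delta_pos":[0,0,0],"rotation":[0,0,0]}]'
```

```text
time_s: 24.05
eef_pos: [0.4285, 0.005, 0.1179]
eef_rot: [-0.002, 0.772, 0.635, -0.001]
wrist_force: [-0.8, -4.7, -10.0]
opening: 0.117
time_s: 24.35
eef_pos: [0.4285, 0.005, 0.1181]
eef_rot: [-0.001, 0.772, 0.635, -0.001]
wrist_force: [3.8, -6.4, -19.9]
opening: 0.116
```

```bash
python3 -m inch '[{"delta_pos":[0,0,0.18],"rotation":[0,0,0]},{"delta_pos":[0,0,0],"rotation":[0,0,0]}]'
python3 -m inch '[{"delta_pos":[0,0,0],"rotation":[0,0,0]},{"delta_pos":[0,0,0],"rotation":[0,0,0]},{"delta_pos":[0,0,0],"rotation":[0,0,0]},{"delta_pos":[0,0,0],"rotation":[0,0,0]}]' 3.5
python3 -m inch '[{"delta_pos":[0,0,-1.5],"rotation":[0,0,0]},{"delta_pos":[0,0,-3],"rotation":[0,0,0]},{"delta_pos":[0,0,-4],"rotation":[0,0,0]},{"delta_pos":[0,0,-4],"rotation":[0,0,0]},{"delta_pos":[-4,0,-4],"rotation":[0,0,0]},{"delta_pos":[-4,-3,0],"rotation":[0,0,0]},{"delta_pos":[-4,-3,0],"rotation":[0,0,0]},{"delta_pos":[-4,-3,0],"rotation":[0,0,0]},{"delta_pos":[0,0,0],"rotation":[0,0,0]},{"delta_pos":[0,0,0],"rotation":[0,0,0]}]'
python3 - <<'E'
from h import *
s=camera("side");cv2.imwrite("pics/s19.png",s["color"][...,::-1])
t=camera("top");cv2.imwrite("pics/t19.png",t["color"][...,::-1])
w=camera("wrist");cv2.imwrite("pics/w19.png",w["color"][...,::-1])
E
```

```text
time_s: 24.55
eef_pos: [0.4283, 0.005, 0.1175]
eef_rot: [-0.002, 0.772, 0.635, -0.001]
wrist_force: [-3.7, -5.2, -5.0]
opening: 0.118
time_s: 24.95
eef_pos: [0.4301, 0.0052, 0.1186]
eef_rot: [-0.0, 0.772, 0.635, 0.001]
wrist_force: [0.0, -0.5, -1.3]
opening: 0.413
time_s: 25.95
eef_pos: [0.3111, -0.1313, 0.2789]
eef_rot: [0.0, 0.774, 0.633, 0.001]
wrist_force: [0.6, 0.6, -0.8]
opening: 0.409
```

View pics/s19.png

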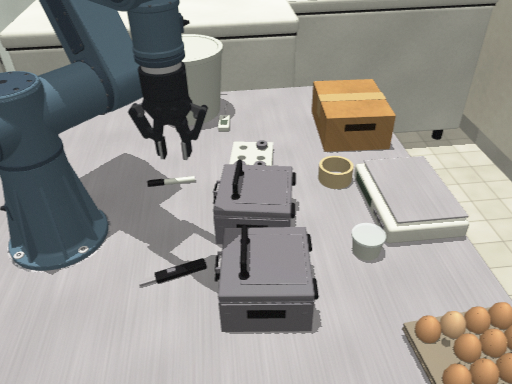

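View pics/t19.png

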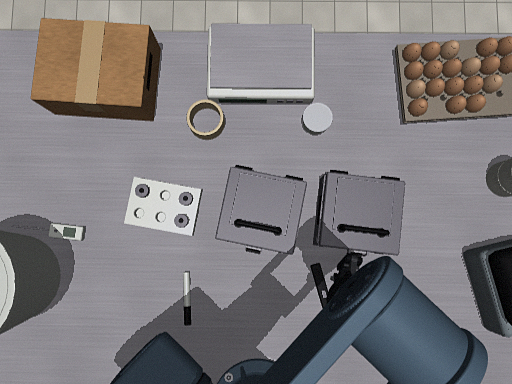

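View pics/w19.png

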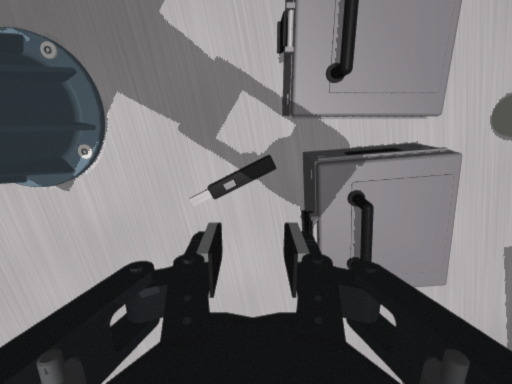

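Run:
```python
import cv2
i=cv2.imread("pics/s19.png");cv2.imwrite("pics/s20.png",cv2.resize(i[135:335,205:325],None,fx=3,fy=3,interpolation=2))
```

```text
(no output)
```

View pics/s20.png

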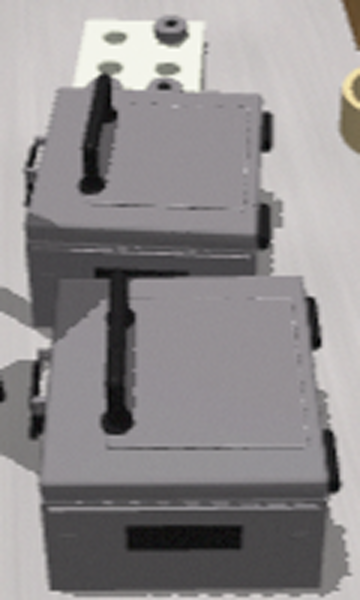

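```bash
python3 -c "
from bench import *
print(hand_in())"
```

```text
the job is handed in; nothing more can be done
None
```

I opened the left case's lid, stood the plain logger inside, closed and snapped the lid, and handed the job in at about 26 s. The hand-in gives no verdict, so the result rests on the checks below.

- **Which case:** I identified the unlatched lid from the pictures. The left case's lid stood about 0.07 rad proud with a visible gap, and it rose freely when I lifted it. I did not tug the other lid or touch that case, so its latched state rests on the pictures, which show it flush at the start and the end.
- **Lid opened:** I gripped the bar and swung the lid to about 1.36 rad.
- **Logger placed:** I gripped it by its straight sides and lowered it until it touched the cold plate with about 5 N. After I let go, pictures showed it standing on its own. While the fingers opened, about 6 N showed on the wrist, probably the gripper brushing the front wall; it cleared when I lifted away.
- **Lid closed:** I pressed it down to its stop. The press went further than intended, reaching about 80 N upward (about 90 N in all) at the wrist, against a limit of 120 N. An upward tug of about 20 N then moved it only about 1 mm, so the catch holds.
- **Last pictures:** both lids lie flush, the three probe loggers are in their pockets, and the gripper is open and clear of everything. I did not measure the probe positions again at the end. The logger is hidden under the closed lid, so I last saw it through the gap just before closing.

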